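# Refit the roller and guard of a bottle roller

## Task

Lift the loose grey rubber roller off its wooden rest and lower it gently, without dropping it, into the two open slots of the bottle roller, its red wheel on the same side as the red wheel of the roller already fitted, until both axle ends sit fully home. Then take the orange guard from its stand and push it straight down into the spring clips at that end of the machine, fully home and upright. Let go of everything and leave the glassware, bottle and pan standing where they are.

Things in the scene. Friction and masses are not known exactly. Their poses are not given: they have to be found in the camera images.
- cradle: Bottle roller, fixed: white base 190 (x) by 265 (y) by 30 mm high; two upright aluminium end plates, 150 mm wide, 8 mm thick, 110 mm high, at y = -87 and +87 mm. Origin on the bench midway between the plates, z up. A grey roller 40 mm thick is fitted at x = +45 mm, along y, its red wheel at the -y end. Open slots (blue pads below) at x = -45 mm. Guard clips along the line y = -135 mm
- slot_drive (a point): Where the axle's middle must lie in the slot of the end plate at the red wheel side, 80 mm above the bench, mid plate. The slot is upright, open at the top, 13 mm wide, its floor 5 mm below this point; from 18 mm above this point it flares to 30 mm wide at the plate's top, 30 mm above. Axes as the cradle's
- slot_plain (a point): The same point in the other, equal end plate, 174 mm away along the cradle's +y
- guard_home (a point): Where the guard's centre must be when home: 87.5 mm above the bench, 57.5 mm above the base on which the guard then stands. Axes as the cradle's. Clips 33 to 78 mm either side along x: guide walls 11 mm apart, flared, to 68 mm above the bench; end stops 156 mm apart. Blue jaws (9.5 mm above the base) yield 2 mm a side and snap in the guard's groove: about 8 to 14 N from 11 to 4 mm before home
- roller_mid (a point): Centre of the loose roller, axis along its y: grey body 40 mm thick, 160 mm long (3 mm to spare at each end between the plates); steel axle 10 mm thick, to 110 mm at the -y end, with a red wheel 36 mm across at 97 to 107 mm, to 100 mm at +y. 0.3 to 0.55 kg. Starts level, centre 50 mm above the bench, on a wooden rest: V blocks 14 mm wide, 60 mm either side of the middle, 45 mm high
- roller_drive (a point): On the loose roller's axis, 87 mm from the centre towards the red wheel: the part of the axle that lies in the slot
- roller_plain (a point): On the loose roller's axis, 87 mm from the centre towards the plain end
- guard_mid (a point): Centre of the orange guard, an upright panel 150 mm long (x), 8 mm thick (y), 115 mm high; same either way round. Black grip rail on its upper edge, 70 mm long, 16 mm thick, 39.5 to 57.5 mm above this centre. About 0.16 kg. Starts upright in a grey stand, foot 12 mm above the bench, between walls 10 mm apart, 47 mm high: lift it straight up over 40 mm to free it. Rounded foot, groove above
- wash_bottle_mid (a point): White wash bottle with red cap, to be left alone: 66 mm thick, 205 mm high with its spout, point on its axis 80 mm up
- flask_mid (a point): Glass flask with blue stopper, to be left alone: 72 mm thick at the bottom, 171 mm high, point on its axis 80 mm up
- cylinder_mid (a point): Clear measuring cylinder with blue rings, to be left alone: foot 68 mm across, 32 mm thick, 200 mm high, point on its axis half-way up
- pan_mid (a point): Round steel pan, to be left alone: 100 mm across, 45 mm high, point on its axis half-way up
Things that resemble listed ones, but are neither listed nor needed, are in the scene too. Leave any green or turquoise look-alike of the part that bears guard_mid alone.

How it is judged:
On the way, in this order (a step that is already met when the one before it is completed fails the run):
1. the roller lies in both slots, fully home, red wheel at the red wheel side, let go (distance between roller_drive and slot_drive below 0.006 m and distance between roller_plain and slot_plain below 0.006 m and z of roller_drive in the frame of slot_drive below 0.0025 m and z of roller_plain in the frame of slot_plain below 0.0025 m and contact force between the fingers and roller below 0.1 N), for 0.2 s.
2. the guard is pushed home in its clips with the roller still home (distance between guard_mid and guard_home below 0.006 m and z of guard_mid in the frame of guard_home below 0.003 m and angle between guard_mid's own z axis and vertical below 0.06 rad and angle between the x axis of guard_mid and the x axis of guard_home, either way round below 0.05 rad and distance between roller_drive and slot_drive below 0.006 m and distance between roller_plain and slot_plain below 0.006 m and z of roller_drive in the frame of slot_drive below 0.0025 m and z of roller_plain in the frame of slot_plain below 0.0025 m), for 0.2 s.
At the end, for the whole second after the job is handed in: Both axle points within 6 mm of their slot points and no more than 2.5 mm above them, red wheel at the red wheel side; the guard's centre within 6 mm of its home and no more than 3 mm above it, upright within 0.06 rad and in line within 0.05 rad; both released and at rest (all of step 2 and linear speed of each of roller, guard below 0.02 m/s); the robot touches nothing.
It fails at once if the wash bottle is shifted by more than 30 mm or tipped (distance of wash_bottle_mid from where it was at the start of the episode above 0.03 m or angle between wash_bottle_mid's own z axis and vertical above 0.35 rad).
It fails at once if the flask is shifted by more than 30 mm or tipped (distance of flask_mid from where it was at the start of the episode above 0.03 m or angle between flask_mid's own z axis and vertical above 0.35 rad).
It fails at once if the measuring cylinder is shifted by more than 30 mm or tipped (distance of cylinder_mid from where it was at the start of the episode above 0.03 m or angle between cylinder_mid's own z axis and vertical above 0.35 rad).
It fails at once if the steel pan is shifted by more than 30 mm or tipped (distance of pan_mid from where it was at the start of the episode above 0.03 m or angle between pan_mid's own z axis and vertical above 0.35 rad).
It fails at once if the roller drops or is rammed into the slots (faster than 0.3 m/s within 40 mm of home) (distance between roller_drive and slot_drive below 0.04 m and linear speed of roller above 0.3 m/s).
It also fails if it takes over 72 s, if anything falls off the work surface, if the arm or the gripper's body presses on something with over 40 N, if the wrist force passes 120 N, or if a joint passes its speed limit or range.

## Robot

A 6-joint arm with a two-finger parallel gripper is mounted at the origin on the work surface. World frame = base frame: x ahead of the robot, y to its left, z up, the work surface at z = 0. Lengths are in m, angles in rad, forces in N, time in s.
With the tool pointing down it reaches from about 0.35 to 0.775 m from the base axis. Payload 5.5 kg.
Tool frame: the origin (TCP) lies at the very end of the fingers, on their centre line; the grasp point (between the pads) lies 19 mm behind it; z points along the fingers, y is the line along which they close (so a half turn about z gives the same grasp; the last joint's range is limited). The gripper opens to 85 mm and grips with 20 to 120 N. Pads are 22 mm wide; open, the fingers measure 114 mm over their backs; the gripper's body (76 mm by 85 mm) begins 54 mm behind the grasp point. The pads swing forward as they close: fully open they stand 13 mm farther back than shut.
Start: joints at [-1.461, 0.313, 0.046, 1.304, 0, 1.431], TCP at [0.142, -0.557, 0.21] pointing down, gripper open.
Joint ranges: [-2.76, 2.76], [-0.86, 1.69], [-1.03, 1.26], [-2.2, 2.34], [-1.47, 1.5], [-3.14, 3.14]. Speed limits (rad/s): [2.57, 2.57, 3.14, 3.14, 3.14, 3.14].

## Interface

Orientations are given as a unit quaternion [w, x, y, z].
In Python, from workcell import get_state, read_camera, calibration, hand_in gives the robot as it stands.
- The arm moves only by the tool drive_tool, never from a script. Its argument "deltas" is a list that holds one entry, the list of rows, each a list of 7 numbers: the closure in counts, from 0 (fully open) to 255 (shut), then the shift along the tool's x, y, z in m, then the turn, a rotation vector about the tool's x, y, z in degrees. A call has 1 to 12 rows; each row is the pose to reach, as a shift and turn from the pose commanded when the call began, along the tool's axes at that moment; what a row does not reach only later rows make up. A row lasts 1/8 s, in which the tool goes at most 62.5 mm and 10.7 degrees, less where a joint would pass 70% of its speed; a pose out of reach is approached as far as the arm can. A call with a gripper value outside its range is refused whole. The fingers move at their own pace and stop on an object; "newtons" is the grip in N (left out, the last holds). Time passes only in rows, so rows that repeat a pose let the fingers close. It gives the time, the measured TCP pose, the force, the opening and the grip force at its end, in the units of the state.
- get_state(): the state, without advancing time (a new reading comes with each control period).
- read_camera(name): name is "scene" or "top"; returns (picture, depth): 480x640x3 uint8, red, green, blue; 480x640 float32, m along the optical axis (not along the pixel's ray), 0 where there is no reading.
- calibration(name): a dict with "mtx" (3x3 intrinsics, pixels), "k1" (the pictures are not rectified: a ray, as slopes to the right and down, at radius r is drawn at 1 + k1 r^2 times it, then the intrinsics apply), "world_from_camera" (4x4, takes a point from camera to world coordinates). Camera axes: x right, y up, looking along -z (the intrinsics and any distortion apply to the point x, -y, -z); pixel columns grow to the right and rows downward; lengths in m; the calibration is good to about 2 mm. A picture is of the moment at which its call begins. calibration takes no time and is no camera call.
- hand_in(): hands the job in; it is judged then, once.
The state is a dict: "clock": time; "joint_pos": joint angles; "qvel": joint speeds; "tau": joint torques, N m; "tcp_pos": TCP position; "orientation": TCP orientation; "wrist_force": force on the tool from outside, world axes, zero at the start; "ft_torque": the same for the moment, N m; "finger_gap": finger opening in m; "grip_force": force on a finger pad.
Only numpy, scipy, OpenCV 4.12 (cv2) and the standard library are available. Lean on these libraries where they do the work, as an engineer would, in place of code of your own. Each camera call takes 0.05 s, during which the arm holds its last target. There are 200 camera calls.

## Working session

There is one attempt and no reset: what is moved stays moved. The work goes in short steps, Python scripts to look and compute and a tool call to move; the robot and the scene stay as the last step left them, time stands still between calls to the robot, and variables do not carry over. Pictures are saved under pics/ and viewed, at most 10 in all, crops included, and the job is handed in when it is done.

Besides the shell and the picture viewer there is one more tool, called after "Emit:" as name(argument=value, ...), one argument or row to a line, values as JSON. drive_tool: Moves the arm, as the interface text tells. Its arguments: {"type":"object","properties":{"deltas":{"type":"array","items":{"type":"array","items":{"type":"array","items":{"type":"number"}}}},"newtons":{"type":"number"}},"required":["deltas"]}

```bash
mkdir -p pics
cat > h.py <<'E'
import numpy as np,cv2
from workcell import *
def cloud(n,save=None):
    im,d=read_camera(n)
    if save: cv2.imwrite('pics/'+save+'.png',im[...,::-1])
    c=calibration(n);K=np.array(c['mtx'],float);k=c['k1']
    v,u=np.mgrid[:480,:640].astype(float)
    xd=(u-K[0,2])/K[0,0];yd=(v-K[1,2])/K[1,1]
    x,y=xd.copy(),yd.copy()
    for _ in range(15):
        s=1+k*(x*x+y*y);x,y=xd/s,yd/s
    T=np.array(c['world_from_camera'])
    P=np.stack([x*d,-y*d,-d],-1)@T[:3,:3].T+T[:3,3]
    P[d==0]=np.nan
    return im,P,T
E
python3 - <<'E'
from h import *
print(get_state())
for n in('scene','top'):
    im,P,T=cloud(n,n+'0');np.savez('/tmp/'+n,im=im,P=P);print(n,T.round(3).tolist(),calibration(n)['mtx'],calibration(n)['k1'])
E
```

```text
{'clock': 0.0, 'joint_pos': array([-1.46062863e+00,  3.13983119e-01,  4.49559954e-02,  1.30357883e+00,
       -3.58510367e-05,  1.43124009e+00]), 'qvel': array([ 8.50723509e-04,  5.96944933e-04, -5.12662498e-05,  4.76640275e-04,
        7.40140621e-04,  2.00189010e-04]), 'tau': array([-2.41104724e-03, -4.80622780e+01,  2.98534906e+01,  1.94676616e-02,
       -4.97706640e-05, -2.61539931e-06]), 'tcp_pos': array([ 0.14204577, -0.55660736,  0.20870933]), 'orientation': array([-9.04980181e-04,  9.92214459e-01,  1.24537740e-01, -4.62846365e-06]), 'wrist_force': array([-0.33706031,  0.30304748, -0.31816825]), 'ft_torque': array([ 0.01135157,  0.00177631, -0.01448044]), 'grip_force': 0.0, 'finger_gap': 0.08570901256784007}
scene [[-0.746, -0.511, 0.426, 1.178], [0.665, -0.59, 0.458, 0.54], [0.017, 0.625, 0.78, 1.199], [0.0, 0.0, 0.0, 1.0]] [[604.18101215   0.         320.55170907]
 [  0.         604.18101215 229.05267836]
 [  0.           0.           1.        ]] -0.10262978428958652
top [[-0.016, 0.993, -0.12, 0.403], [-1.0, -0.018, -0.012, -0.104], [-0.014, 0.12, 0.993, 1.275], [0.0, 0.0, 0.0, 1.0]] [[480.68790629   0.         323.20724775]
 [  0.         480.68790629 239.07512853]
 [  0.           0.           1.        ]] -0.008679102191401753
```

View pics/scene0.png

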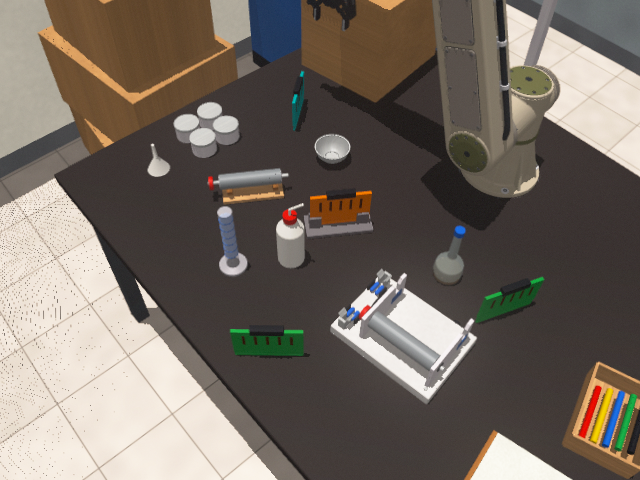

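View pics/top0.png

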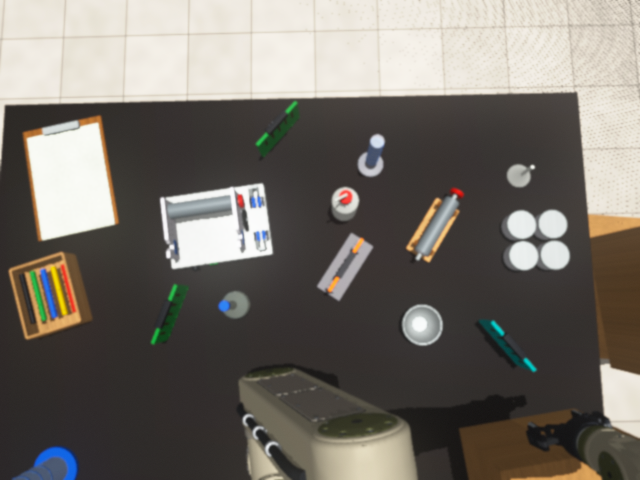

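Scene view: loose roller at about (250,180) with its red wheel at (212,183). Orange guard at (341,208), and the cradle at (403,335) with its red wheel at (365,312). In the top view the roller runs from its red wheel at (456,193) to its plain end at (418,258), the guard is at (345,267) and the cradle at (217,225).

```bash
cat > m.py <<'E'
from h import *
D={n:np.load('/tmp/%s.npz'%n) for n in('scene','top')}
def sel(n,box,f,z0,z1):
    im=D[n]['im'];P=D[n]['P'];hsv=cv2.cvtColor(im,cv2.COLOR_RGB2HSV).astype(int)
    m=f(hsv[...,0],hsv[...,1],hsv[...,2])&(P[...,2]>z0)&(P[...,2]<z1)
    b=np.zeros_like(m);b[box[1]:box[3],box[0]:box[2]]=1
    return P[m&b]
def rect(n,p):
    if len(p)<5: print(n,'few');return
    r=cv2.minAreaRect((p[:,:2]*1000).astype(np.float32));print(n,len(p),'c',np.round(r[0],1),'size',np.round(r[1],1),'ang',round(r[2],2),'med',(np.median(p,0)*1000).round(1),'zr',np.percentile(p[:,2]*1000,[2,98]).round(1))
anyc=lambda h,s,v:v>=0
red=lambda h,s,v:((h<6)|(h>172))&(s>130)&(v>60)
org=lambda h,s,v:(h>6)&(h<18)&(s>170)&(v>100)
grey=lambda h,s,v:(s<60)&(v>40)
blue=lambda h,s,v:(h>100)&(h<125)&(s>120)&(v>60)
blk=lambda h,s,v:(v<60)
B={'scene':dict(cr=(325,265,480,400),ro=(200,160,295,205),gu=(300,180,378,240)),'top':dict(cr=(150,175,280,275),ro=(400,180,470,268),gu=(310,228,378,305))}
for n in D:
    b=B[n];print(n)
    rect('base',sel(n,b['cr'],lambda h,s,v:(s<60)&(v>120),.022,.038))
    rect('plates top',sel(n,b['cr'],grey,.10,.118))
    rect('fit roller',sel(n,b['cr'],grey,.092,.1035))
    rect('fit red',sel(n,b['cr'],red,.05,.12))
    rect('blue lo',sel(n,b['cr'],blue,.03,.12))
    rect('roller',sel(n,b['ro'],grey,.055,.09))
    rect('red',sel(n,b['ro'],red,.02,.09))
    rect('orange',sel(n,b['gu'],org,.06,.14))
    rect('rail',sel(n,b['gu'],blk,.115,.14))
    rect('stand',sel(n,b['gu'],grey,.03,.055))
for n,bx in (('wash',(275,200,305,270)),('cyl',(215,205,250,275)),('flask',(430,225,470,285)),('pan',(312,133,355,170))):
    rect(n,sel('scene',bx,anyc,.015,.25))
for n,bx in (('wash',(325,180,365,225)),('cyl',(350,130,390,180)),('flask',(210,285,255,322)),('pan',(395,300,447,350))):
    rect(n,sel('top',bx,anyc,.015,.25))
E
python3 m.py
```

```text
scene
base 5808 c [593.7 188.9] size [194.7 266.3] ang 7.52 med [588.4 208.8  31.5] zr [25.5 36.4]
plates top 1034 c [590.  212.7] size [153.1 184.6] ang 7.43 med [631.  214.  104.9] zr [100.2 115.4]
fit roller 1250 c [592.5 208. ] size [153.8 196. ] ang 7.45 med [638.1 218.9  98.6] zr [ 92.3 103.1]
fit red 63 c [652.1 117.8] size [31.3  9.8] ang 5.71 med [654.6 118.3  96.2] zr [ 82.1 102.6]
blue lo 162 c [596.1 184.9] size [115.2 240.8] ang 6.4 med [574.2  80.5  45. ] zr [39.3 69.3]
roller 776 c [ 581.4 -376.1] size [ 46.1 189.7] ang 55.32 med [ 585.1 -372.6   66.4] zr [55.6 74.4]
red 49 c [ 664.9 -433.6] size [41.5  9.2] ang 55.1 med [ 670.5 -427.2   60.9] zr [36.2 72.1]
orange 805 c [ 481.9 -140.1] size [ 17.4 150. ] ang 56.45 med [ 483.9 -139.2   90.1] zr [ 61.  117.8]
rail 236 c [ 480.8 -141.5] size [21.6 69.7] ang 55.71 med [ 483.  -139.3  126.7] zr [115.8 131.5]
stand 166 c [ 488.9 -137.2] size [ 29.2 150.3] ang 48.83 med [ 527.5 -161.5   42.1] zr [30.4 51.3]
top
base 4661 c [593.5 186.9] size [191.2 265.9] ang 7.5 med [572.  188.2  30.5] zr [25.3 35.8]
plates top 700 c [590.5
[... 835 characters left out ...]
27.6  110.4] zr [ 19.3 192.1]
cyl 854 c [ 763.  -210.8] size [49.  60.6] ang 40.72 med [ 765.4 -207.2  129.7] zr [ 15.8 202.8]
flask 990 c [393.8 142.6] size [62.1 69.1] ang 23.23 med [397.9 145.8  61. ] zr [ 20.7 173.7]
pan 630 c [ 330.7 -333. ] size [105.2  94.2] ang 48.16 med [ 315.8 -349.4   33.7] zr [16.1 49.5]
wash 706 c [ 636.4 -145.6] size [65.3 63.9] ang 0.35 med [ 624.7 -144.   123.9] zr [ 23.9 200.4]
cyl 432 c [ 759.7 -216.3] size [40.7 52.8] ang 64.55 med [ 747.4 -217.1  161.5] zr [ 17.  203.4]
flask 649 c [387.7 135. ] size [65.1 69. ] ang 89.52 med [386.7 129.1  59.5] zr [ 24.1 173.4]
pan 756 c [ 330.4 -336.4] size [99.5 92.5] ang 88.52 med [ 328.  -346.3   31.4] zr [15.8 48.1]
```

```bash
cat > go.py <<'E'
import sys
from h import *
from scipy.spatial.transform import Rotation as R
def go(x,y,z,yaw):
    s=get_state();q=s['orientation'];C=R.from_quat([q[1],q[2],q[3],q[0]])
    T=R.from_euler('z',yaw,degrees=True)*R.from_euler('x',180,degrees=True)
    print('t',s['clock'],'d',C.inv().apply(np.array([x,y,z])-s['tcp_pos']*1000).round(1),'rot',(C.inv()*T).as_rotvec(degrees=True).round(2),'j6',s['joint_pos'][5].round(2))
for a in sys.argv[1:]: go(*map(float,a.split(',')))
E
python3 go.py 579.3,-377.7,200,146.1
python3 - <<'E'
from m import *
# refine the roller axis: top-line of body
for n in D:
    p=sel(n,B[n]['ro'],grey,.060,.09)*1000
    for yaw in(146.1,):
        a=np.deg2rad(yaw);u=np.array([np.cos(a),np.sin(a)]);w=np.array([-u[1],u[0]])
        q=p[:,:2]-[579.3,-377.7];s=q@u;t=q@w
        hi=p[:,2]>np.percentile(p[:,2],75)
        print(n,np.percentile(s,[0,1,3,97,99,100]).round(1),np.polyfit(s[hi],t[hi],1),t.min(),t.max())
E
```

```text
t 0.1 d [467.9 -65.3   9. ] rot [-3.0000e-02 -1.1000e-01 -1.3179e+02] j6 1.43
scene
base 5808 c [593.7 188.9] size [194.7 266.3] ang 7.52 med [588.4 208.8  31.5] zr [25.5 36.4]
plates top 1034 c [590.  212.7] size [153.1 184.6] ang 7.43 med [631.  214.  104.9] zr [100.2 115.4]
fit roller 1250 c [592.5 208. ] size [153.8 196. ] ang 7.45 med [638.1 218.9  98.6] zr [ 92.3 103.1]
fit red 63 c [652.1 117.8] size [31.3  9.8] ang 5.71 med [654.6 118.3  96.2] zr [ 82.1 102.6]
blue lo 162 c [596.1 184.9] size [115.2 240.8] ang 6.4 med [574.2  80.5  45. ] zr [39.3 69.3]
roller 776 c [ 581.4 -376.1] size [ 46.1 189.7] ang 55.32 med [ 585.1 -372.6   66.4] zr [55.6 74.4]
red 49 c [ 664.9 -433.6] size [41.5  9.2] ang 55.1 med [ 670.5 -427.2   60.9] zr [36.2 72.1]
orange 805 c [ 481.9 -140.1] size [ 17.4 150. ] ang 56.45 med [ 483.9 -139.2   90.1] zr [ 61.  117.8]
rail 236 c [ 480.8 -141.5] size [21.6 69.7] ang 55.71 med [ 483.  -139.3  126.7] zr [115.8 131.5]
stand 166 c [ 488.9 -137.2] size [ 29.2 150.3] ang 48.83 med [ 527.5 -161.5   42.1] zr [30.4 51.3]
top
base 4661 c [593.5 186.9] size [191.2
[... 1127 characters left out ...]
173.7]
pan 630 c [ 330.7 -333. ] size [105.2  94.2] ang 48.16 med [ 315.8 -349.4   33.7] zr [16.1 49.5]
wash 706 c [ 636.4 -145.6] size [65.3 63.9] ang 0.35 med [ 624.7 -144.   123.9] zr [ 23.9 200.4]
cyl 432 c [ 759.7 -216.3] size [40.7 52.8] ang 64.55 med [ 747.4 -217.1  161.5] zr [ 17.  203.4]
flask 649 c [387.7 135. ] size [65.1 69. ] ang 89.52 med [386.7 129.1  59.5] zr [ 24.1 173.4]
pan 756 c [ 330.4 -336.4] size [99.5 92.5] ang 88.52 med [ 328.  -346.3   31.4] zr [15.8 48.1]
scene [-81.8 -80.1 -76.7  75.5  78.6  88.8] [ 0.01786141 -1.93854721] -23.377692286766656 19.760686956414766
top [-82.3 -78.9 -76.4  76.4  79.   87.6] [0.02286487 3.33502713] -15.447301755644588 21.432094795803067
```

Emit:
drive_tool(
  deltas=[
    [[0, 0.04, -0.005, 0, 0, 0, -10.5], [0, 0.08, -0.011, 0, 0, 0, -21], [0, 0.12, -0.017, 0, 0, 0, -31.5], [0, 0.16, -0.022, 0, 0, 0, -42], [0, 0.2, -0.028, 0, 0, 0, -52.5], [0, 0.24, -0.034, 0, 0, 0, -63], [0, 0.28, -0.039, 0, 0, 0, -73.5], [0, 0.32, -0.045, 0, 0, 0, -84], [0, 0.36, -0.05, 0, 0, 0, -94.5], [0, 0.4, -0.056, 0, 0, 0, -105], [0, 0.44, -0.061, 0, 0, 0, -115.5], [0, 0.468, -0.065, 0, 0, 0, -126]],
  ],
  newtons=70,
)

```text
clock: 1.6
tcp_pos: [0.5809, -0.3773, 0.2087]
orientation: [-0.001, 0.336, 0.942, 0.0]
wrist_force: [-0.4, -0.5, -0.3]
finger_gap: 0.0856
grip_force: 0.0
```

```bash
python3 go.py 579.3,-377.7,200,146.7 579.3,-377.7,29,146.7
```

```text
t 1.6 d [ 1.  -1.3  8.7] rot [ 0.01 -0.07 -5.98] j6 -0.01
t 1.6 d [  0.8  -1.3 179.7] rot [ 0.01 -0.07 -5.98] j6 -0.01
```

Emit:
drive_tool(
  deltas=[
    [[0, 0.001, -0.001, 0.03, 0, 0, -6], [0, 0.001, -0.001, 0.07, 0, 0, -6], [0, 0.001, -0.001, 0.11, 0, 0, -6], [0, 0.001, -0.001, 0.14, 0, 0, -6], [0, 0.001, -0.001, 0.165, 0, 0, -6], [0, 0.001, -0.001, 0.18, 0, 0, -6], [0, 0.001, -0.001, 0.18, 0, 0, -6]],
  ],
)

```text
clock: 2.48
tcp_pos: [0.5772, -0.3779, 0.0281]
orientation: [-0.001, 0.29, 0.957, 0.001]
wrist_force: [-0.1, 0.1, 0.8]
finger_gap: 0.0854
grip_force: 0.0
```

Run:
```python
from h import *
im,P,T=cloud('scene');cv2.imwrite('pics/s1.png',cv2.resize(im[130:230,180:330,::-1],None,fx=4,fy=4))
```

```text
(no output)
```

View pics/s1.png

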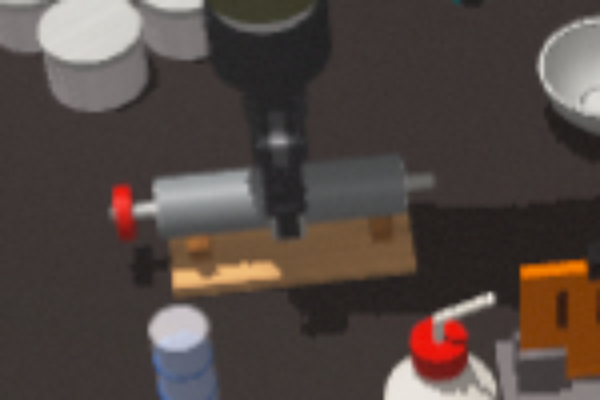

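The open fingers straddle the middle of the roller at about (285,190) in the crop; the red wheel is at (122,210). Closing.

Emit:
drive_tool(
  deltas=[
    [[60, 0, 0, 0, 0, 0, 0], [110, 0, 0, 0, 0, 0, 0], [200, 0, 0, 0, 0, 0, 0], [255, 0, 0, 0, 0, 0, 0], [255, 0, 0, 0, 0, 0, 0], [255, 0, 0, 0, 0, 0, 0], [255, 0, 0, 0, 0, 0, 0]],
  ],
  newtons=70,
)

```text
clock: 3.4
tcp_pos: [0.5778, -0.3807, 0.0317]
orientation: [0.001, 0.29, 0.957, -0.002]
wrist_force: [-4.3, -1.6, 6.1]
finger_gap: 0.0349
grip_force: 68.1
```

Emit:
drive_tool(
  deltas=[
    [[255, 0, 0, -0.005, 0, 0, 0], [255, 0, 0, -0.02, 0, 0, 0], [255, 0, 0, -0.05, 0, 0, 0], [255, 0, 0, -0.09, 0, 0, 0], [255, 0, 0, -0.13, 0, 0, 0], [255, 0, 0, -0.17, 0, 0, 0], [255, 0, 0, -0.2, 0, 0, 0], [255, 0, 0, -0.21, 0, 0, 0], [255, 0, 0, -0.21, 0, 0, 0]],
  ],
)

```text
clock: 4.53
tcp_pos: [0.5784, -0.3785, 0.2397]
orientation: [0.0, 0.29, 0.957, -0.0]
wrist_force: [0.7, -0.2, -4.6]
finger_gap: 0.0346
grip_force: 68.3
```

```bash
cat > r.py <<'E'
from m import *
def look(yaw,name=None):
    global D
    s=get_state();c=s['tcp_pos']*1000
    for n in('scene','top'):
        im,P,T=cloud(n,name and n+name);D={n:dict(im=im,P=P)};globals()['D'].update(D)
        import m;m.D[n]=dict(im=im,P=P)
        a=np.deg2rad(yaw);u=np.array([np.cos(a),np.sin(a)]);w=np.array([-u[1],u[0]])
        p=P.reshape(-1,3)*1000;hsv=cv2.cvtColor(im,cv2.COLOR_RGB2HSV).reshape(-1,3).astype(int)
        q=p[:,:2]-c[:2];sx=q@u;t=q@w;z=p[:,2]-c[2]
        near=(abs(t)<35)&(abs(sx)<125)&(z>-25)&(z<55)
        R=near&red(*hsv.T)&(sx<-60)
        print(n,'red',R.sum(),sx[R].mean().round(1),np.median(t[R]).round(1),'z',np.percentile(z[R],[3,97]).round(1))
        Bd=near&(abs(sx)>22)&(abs(sx)<88)&(abs(t)<25)&grey(*hsv.T)
        print(' ends',np.percentile(sx[Bd],[.5,99.5]).round(1))
        for lo,hi in((-78,-28),(28,78)):
            k=Bd&(sx>lo)&(sx<hi); 
            if k.sum()>20:
                zz=np.percentile(z[k],95);h=k&(z>zz-4);print('  seg',lo,k.sum(),'ztop',zz.round(1),'t',t[h].mean().round(1))
E
sed -i '/^for n in D:/,$d' m.py; python3 -c "
from r import *
look(146.7,'2')"; python3 go.py 545.7,206.6,240,97.45
```

```text
scene red 63 -101.8 -13.5 z [10.8 38.7]
 ends [-84.   85.2]
  seg -78 377 ztop 40.2 t -4.5
  seg 28 365 ztop 40.9 t -4.0
top red 39 -100.6 -12.9 z [10.1 33.5]
 ends [-79.8 -60.1]
t 4.625 d [350.8 468.8  -1.1] rot [-0.05 -0.16 48.87] j6 -0.11
```

Emit:
drive_tool(
  deltas=[
    [[255, 0.012, 0.016, 0, 0, 0, 2], [255, 0.036, 0.048, 0, 0, 0, 5], [255, 0.07, 0.094, 0, 0, 0, 9], [255, 0.105, 0.14, 0, 0, 0, 14], [255, 0.14, 0.187, 0, 0, 0, 19], [255, 0.175, 0.234, 0, 0, 0, 24], [255, 0.21, 0.281, 0, 0, 0, 29], [255, 0.245, 0.327, 0, 0, 0, 34], [255, 0.28, 0.374, 0, 0, 0, 39], [255, 0.315, 0.42, 0, 0, 0, 44], [255, 0.338, 0.452, 0, 0, 0, 47], [255, 0.349, 0.467, 0, 0, 0, 48.8]],
  ],
)

```text
clock: 6.12
tcp_pos: [0.5452, 0.2058, 0.2376]
orientation: [-0.001, 0.659, 0.752, -0.001]
wrist_force: [0.4, 0.1, -4.8]
finger_gap: 0.0348
grip_force: 68.4
```

```bash
python3 go.py 545.7,206.6,150,97.45; python3 -c "
from r import *
look(97.45,'3')"
```

```text
t 6.125 d [ 0.7  0.8 87.6] rot [-0.18 -0.    0.16] j6 1.66
scene red 130 -99.3 -9.7 z [ 7.1 37.6]
 ends [-85.2  86.2]
  seg -78 452 ztop 40.1 t -3.5
  seg 28 562 ztop 41.9 t -0.2
top red 56 -102.6 1.0 z [26.3 37.5]
 ends [-86.3  80.1]
  seg -78 437 ztop 39.8 t 0.4
  seg 28 76 ztop 38.5 t 12.2
```

View pics/scene3.png

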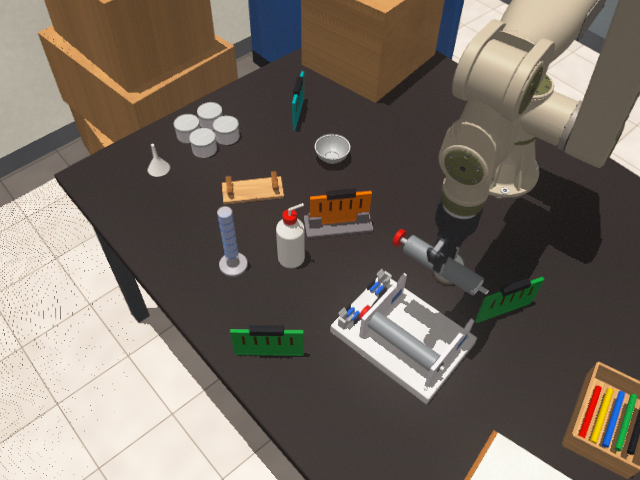

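The roller hangs level above the slots with its red wheel at (400,237), on the same side as the fitted one at (365,312). Lowering to just above the plates.

Emit:
drive_tool(
  deltas=[
    [[255, 0.001, 0.001, 0.02, 0, 0, 0], [255, 0.001, 0.001, 0.05, 0, 0, 0], [255, 0.001, 0.001, 0.08, -0.2, 0, 0.2], [255, 0.001, 0.001, 0.11, -0.2, 0, 0.2], [255, 0.001, 0.001, 0.128, -0.2, 0, 0.2], [255, 0.001, 0.001, 0.132, -0.2, 0, 0.2], [255, 0.001, 0.001, 0.132, -0.2, 0, 0.2]],
  ],
)

```text
clock: 7.1
tcp_pos: [0.5474, 0.2041, 0.1073]
orientation: [0.001, 0.661, 0.751, 0.001]
wrist_force: [0.6, -0.4, -4.6]
finger_gap: 0.0351
grip_force: 68.5
```

```bash
python3 go.py 545.7,206.6,105,97.45; python3 -c "
from r import *
look(97.45,'4')
import m
for n in m.D:
    P=m.D[n]['P']*1000;im=m.D[n]['im'];q=P[...,:2]-[590.3,212.4];a=np.deg2rad(7.45)
    x=q@[np.cos(a),np.sin(a)];y=q@[-np.sin(a),np.cos(a)];h=cv2.cvtColor(im,cv2.COLOR_RGB2HSV).astype(int)
    r=red(h[...,0],h[...,1],h[...,2])&(abs(y+102)<20)
    for x0,zl in((-45,100),(45,50)):
        k=r&(abs(x-x0)<30)&(P[...,2]>zl);print(n,x0,k.sum(),'y',y[k].mean().round(1),np.percentile(y[k],[5,95]).round(1),'x',np.percentile(x[k],[2,50,98]).round(1),'z',np.percentile(P[...,2][k],[2,98]).round(1))
    # plain axle end
    for x0,zl in((-45,112),(45,60)):
        k=(abs(x-x0)<15)&(y>93)&(y<112)&(P[...,2]>zl);print('  plain',k.sum(),x[k].mean(),y[k].max() if k.any() else 0,P[...,2][k].max() if k.any() else 0)
im=m.D['scene']['im'];cv2.imwrite('pics/s4.png',cv2.resize(im[215:400,320:500,::-1],None,fx=3,fy=3))
"
```

```text
t 7.1 d [ 2.7 -1.4  2.3] rot [ 0.15  0.01 -0.17] j6 1.66
scene red 109 -100.3 -6.4 z [10.3 39.4]
 ends [-86.8  87.5]
  seg -78 410 ztop 41.2 t -0.9
  seg 28 470 ztop 42.3 t -0.5
top red 62 -103.7 -1.3 z [25.8 39.8]
 ends [-86.8  86.5]
  seg -78 346 ztop 40.9 t 0.6
  seg 28 61 ztop 39.5 t 12.3
scene -45 109 y -103.0 [-108.8  -99.3] x [-59.1 -37.2 -25.2] z [116.8 146.7]
scene 45 63 y -101.0 [-105.   -96.9] x [35.4 53.2 63.1] z [ 82.2 101.3]
  plain 15 -44.084022647100966 98.09300108067528 134.2673078542318
  plain 28 46.454719968784005 100.83135504559463 94.16163333619832
top -45 62 y -106.4 [-110.7 -101.5] x [-57.9 -42.3 -26.4] z [133.  147.3]
top 45 56 y -102.3 [-107.7  -95.2] x [30.1 42.8 58.2] z [ 80.2 100.2]
  plain 0 nan 0 0
  plain 0 nan 0 0<string>:13: RuntimeWarning: Mean of empty slice.
  ret = ret.dtype.type(ret / rcount)
```

View pics/s4.png

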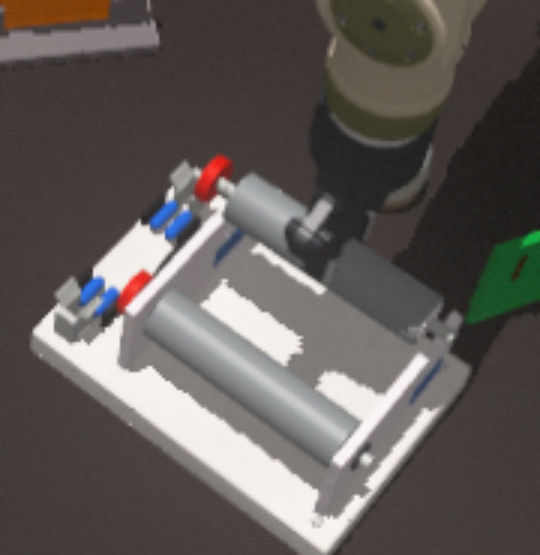

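The roller sits directly over the slots: loose wheel at (213,178) in the crop, fitted wheel at (137,290). It is about 2.7 mm too far toward −y. I'll correct that and go into the flare.

Emit:
drive_tool(
  deltas=[
    [[255, 0.0027, -0.0014, 0, 0, 0, 0], [255, 0.0027, -0.0014, 0, 0, 0, 0], [255, 0.0027, -0.0014, 0.008, 0, 0, 0], [255, 0.0027, -0.0014, 0.016, 0, 0, 0], [255, 0.0027, -0.0014, 0.02, 0, 0, 0], [255, 0.0027, -0.0014, 0.02, 0, 0, 0]],
  ],
)

```text
clock: 7.95
tcp_pos: [0.5454, 0.207, 0.0868]
orientation: [0.001, 0.661, 0.751, 0.001]
wrist_force: [-0.3, -0.2, -4.1]
finger_gap: 0.0348
grip_force: 68.5
```

```bash
python3 go.py 545.7,206.6,60,97.45; python3 -c "
from h import *
s=get_state();print(s['wrist_force'],s['ft_torque'])
im,P,T=cloud('scene');cv2.imwrite('pics/s5.png',cv2.resize(im[225:360,350:500,::-1],None,fx=4,fy=4))
"
```

```text
t 7.95 d [-0.4  0.2 26.8] rot [ 0.12  0.01 -0.14] j6 1.67
[-0.31105473 -0.17254315 -4.14743455] [ 0.01924572 -0.01156547  0.00406394]
```

View pics/s5.png

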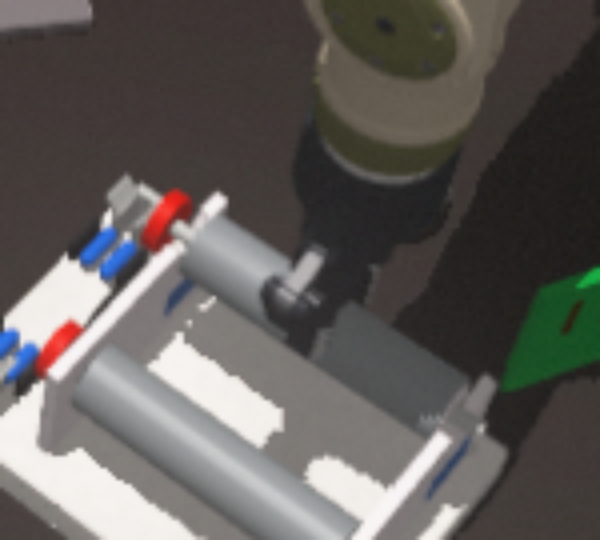

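Both axle ends are entering the slot mouths (around (180,225) and (440,410)) with no extra force. Going further down.

Emit:
drive_tool(
  deltas=[
    [[255, 0, 0, 0.004, 0, 0, 0], [255, 0, 0, 0.008, 0, 0, 0], [255, 0, 0, 0.012, 0, 0, 0], [255, 0, 0, 0.016, 0, 0, 0], [255, 0, 0, 0.019, 0, 0, 0], [255, 0, 0, 0.021, 0, 0, 0], [255, 0, 0, 0.021, 0, 0, 0]],
  ],
)

```text
clock: 8.88
tcp_pos: [0.5462, 0.2072, 0.0665]
orientation: [0.001, 0.661, 0.751, 0.001]
wrist_force: [1.7, 0.4, -5.5]
finger_gap: 0.0349
grip_force: 68.4
```

Emit:
drive_tool(
  deltas=[
    [[255, 0, 0, 0.0015, 0, 0, 0], [255, 0, 0, 0.003, 0, 0, 0], [255, 0, 0, 0.004, 0, 0, 0], [255, 0, 0, 0.005, 0, 0, 0], [255, 0, 0, 0.005, 0, 0, 0]],
  ],
)

```text
clock: 9.5
tcp_pos: [0.5462, 0.2072, 0.0617]
orientation: [0.001, 0.661, 0.751, 0.001]
wrist_force: [0.7, 2.1, -2.5]
finger_gap: 0.0348
grip_force: 68.9
```

Emit:
drive_tool(
  deltas=[
    [[255, 0, 0, 0.001, 0, 0, 0], [255, 0, 0, 0.002, 0, 0, 0], [255, 0, 0, 0.003, 0, 0, 0], [255, 0, 0, 0.003, 0, 0, 0]],
  ],
)

```text
clock: 10.0
tcp_pos: [0.5464, 0.2073, 0.0613]
orientation: [0.002, 0.661, 0.751, 0.002]
wrist_force: [-5.0, -0.2, 14.9]
finger_gap: 0.0348
grip_force: 72.8
```

Seated, with contact force appearing at TCP z = 61 mm as expected. Easing off, opening and retreating.

Emit:
drive_tool(
  deltas=[
    [[255, 0, 0, -0.002, 0, 0, 0], [200, 0, 0, -0.002, 0, 0, 0], [120, 0, 0, -0.002, 0, 0, 0], [60, 0, 0, -0.002, 0, 0, 0], [0, 0, 0, -0.002, 0, 0, 0], [0, 0, 0, -0.002, 0, 0, 0], [0, 0, 0, -0.002, 0, 0, 0], [0, 0, 0, -0.03, 0, 0, 0], [0, 0, 0, -0.08, 0, 0, 0], [0, 0, 0, -0.14, 0, 0, 0], [0, 0, 0, -0.19, 0, 0, 0], [0, 0, 0, -0.19, 0, 0, 0]],
  ],
)

```text
clock: 11.5
tcp_pos: [0.5479, 0.2077, 0.2537]
orientation: [0.004, 0.661, 0.751, 0.005]
wrist_force: [1.0, 0.6, 0.4]
finger_gap: 0.0857
grip_force: 0.0
```

```bash
python3 go.py 481,-142,250,146.3 481,-142,250,-33.7; python3 -c "
from h import *
im,P,T=cloud('scene');cv2.imwrite('pics/s6.png',cv2.resize(im[180:400,300:500,::-1],None,fx=2.7,fy=2.7))
P=P*1000
q=P[...,:2]-[590.3,212.4];a=np.deg2rad(7.45)
x=q@[np.cos(a),np.sin(a)];y=q@[-np.sin(a),np.cos(a)];z=P[...,2]
for x0 in(-45,45):
  for y0 in(-65,-40,0,40,65):
    k=(abs(x-x0)<21)&(abs(y-y0)<8)&(z>60);print(x0,y0,np.percentile(z[k],95).round(1),end=' ')
"
```

```text
t 11.5 d [-338.3 -110.9    2. ] rot [  0.7    0.27 -48.98] j6 1.67
t 11.5 d [-338.3 -110.9    2. ] rot [  0.33  -0.86 131.01] j6 1.67
-45 -65 103.4 -45 -40 765.4 -45 0 761.1 -45 40 764.8 -45 65 102.8 45 -65 102.7 45 -40 103.7 45 0 383.2 45 40 103.1 45 65 102.8
```

View pics/s6.png

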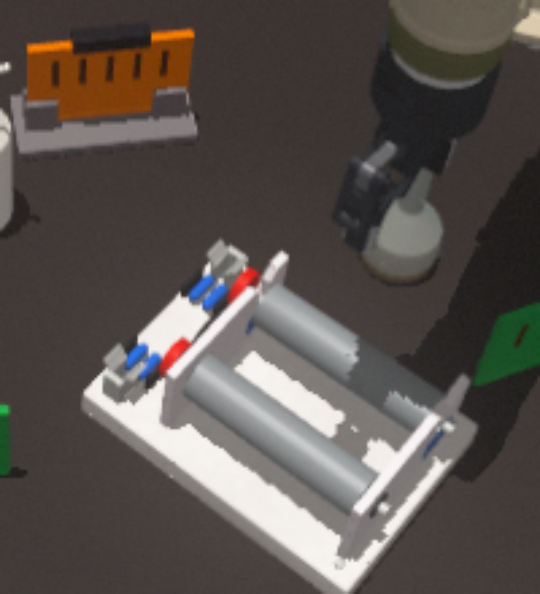

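Both rollers read the same height (about 103 mm at the top), and both axle ends are down in their slots in the crop ((270,290), (440,425)). Now the guard, at (110,75) in the crop.

Emit:
drive_tool(
  deltas=[
    [[0, -0.02, -0.007, 0, 0, 0, -3], [0, -0.06, -0.02, 0, 0.2, 0.1, -9], [0, -0.105, -0.034, 0, 0.4, 0.2, -15], [0, -0.15, -0.049, 0, 0.5, 0.2, -22], [0, -0.195, -0.064, 0, 0.6, 0.3, -29], [0, -0.24, -0.079, 0, 0.7, 0.3, -35], [0, -0.28, -0.092, 0, 0.7, 0.3, -41], [0, -0.315, -0.104, 0.02, 0.7, 0.3, -46], [0, -0.335, -0.11, 0.05, 0.7, 0.3, -48.9], [0, -0.338, -0.111, 0.07, 0.7, 0.3, -48.9], [0, -0.338, -0.111, 0.08, 0.7, 0.3, -48.9], [0, -0.338, -0.111, 0.08, 0.7, 0.3, -48.9]],
  ],
)

```text
clock: 13.05
tcp_pos: [0.4777, -0.1416, 0.1669]
orientation: [-0.006, 0.29, 0.957, -0.002]
wrist_force: [0.2, -0.3, 1.2]
finger_gap: 0.0854
grip_force: 0.0
```

```bash
python3 go.py 480.5,-142.5,101,146.4
```

```text
t 13.05 d [-3.4  1.3 65.9] rot [-0.39 -0.55 -0.17] j6 0.14
```

Emit:
drive_tool(
  deltas=[
    [[0, -0.0034, 0.0013, 0.01, -0.3, -0.5, -0.1], [0, -0.0034, 0.0013, 0.03, -0.3, -0.5, -0.1], [0, -0.0034, 0.0013, 0.05, -0.3, -0.5, -0.1], [0, -0.0034, 0.0013, 0.065, -0.3, -0.5, -0.1], [0, -0.0034, 0.0013, 0.066, -0.3, -0.5, -0.1], [0, -0.0034, 0.0013, 0.066, -0.3, -0.5, -0.1]],
  ],
)

```text
clock: 13.8
tcp_pos: [0.482, -0.1433, 0.1027]
orientation: [0.001, 0.29, 0.957, -0.001]
wrist_force: [-0.8, 0.3, -0.1]
finger_gap: 0.0858
grip_force: 0.0
```

```bash
python3 go.py 480.5,-142.5,101,146.4; python3 -c "
from h import *
im,P,T=cloud('scene');cv2.imwrite('pics/s7.png',cv2.resize(im[150:270,270:420,::-1],None,fx=4,fy=4))"
```

```text
t 13.8 d [ 1.7 -0.2  1.7] rot [-0.06  0.16 -0.08] j6 0.14
```

View pics/s7.png

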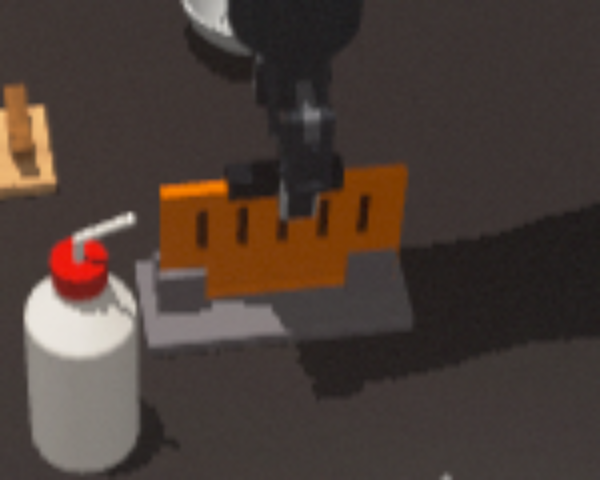

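The fingers straddle the rail (228–342 px in the crop, finger at about 300). Closing and lifting.

Emit:
drive_tool(
  deltas=[
    [[80, 0.001, 0, 0.001, 0, 0, 0], [150, 0.001, 0, 0.001, 0, 0, 0], [200, 0.001, 0, 0.001, 0, 0, 0], [255, 0.001, 0, 0.001, 0, 0, 0], [255, 0.001, 0, 0.001, 0, 0, 0], [255, 0.001, 0, 0.001, 0, 0, 0], [255, 0.001, 0, 0.001, 0, 0, 0], [255, 0.001, 0, 0.001, 0, 0, 0]],
  ],
  newtons=80,
)

```text
clock: 14.85
tcp_pos: [0.4809, -0.1427, 0.1016]
orientation: [0.001, 0.29, 0.957, -0.001]
wrist_force: [-1.6, 1.3, 5.6]
finger_gap: 0.0123
grip_force: 78.5
```

Emit:
drive_tool(
  deltas=[
    [[255, 0, 0, -0.005, 0, 0, 0], [255, 0, 0, -0.015, 0, 0, 0], [255, 0, 0, -0.03, 0, 0, 0], [255, 0, 0, -0.045, 0, 0, 0], [255, 0, 0, -0.065, 0, 0, 0], [255, 0, 0, -0.09, 0, 0, 0], [255, 0, 0, -0.115, 0, 0, 0], [255, 0, 0, -0.135, 0, 0, 0], [255, 0, 0, -0.14, 0, 0, 0], [255, 0, 0, -0.14, 0, 0, 0]],
  ],
)

```text
clock: 16.1
tcp_pos: [0.4807, -0.1424, 0.2414]
orientation: [0.001, 0.29, 0.957, -0.001]
wrist_force: [0.1, 1.0, -3.2]
finger_gap: 0.0122
grip_force: 78.3
```

```bash
python3 go.py 607.8,78.5,240,187.45
```

```text
t 16.1 d [ 16.8 254.3   1.1] rot [ -0.11   0.12 -41.14] j6 0.14
```

Emit:
drive_tool(
  deltas=[
    [[255, 0.001, 0.015, 0, 0, 0, -3], [255, 0.003, 0.045, 0, 0, 0, -8], [255, 0.006, 0.085, 0, 0, 0, -14], [255, 0.008, 0.125, 0, 0, 0, -20], [255, 0.011, 0.165, 0, 0, 0, -27], [255, 0.014, 0.205, 0, 0, 0, -33], [255, 0.016, 0.237, 0, 0, 0, -38], [255, 0.017, 0.252, 0, 0, 0, -41], [255, 0.017, 0.254, 0, 0, 0, -41.1], [255, 0.017, 0.254, 0.02, 0, 0, -41.1], [255, 0.017, 0.254, 0.03, 0, 0, -41.1], [255, 0.017, 0.254, 0.03, 0, 0, -41.1]],
  ],
)

```text
clock: 17.6
tcp_pos: [0.6064, 0.0776, 0.21]
orientation: [-0.001, -0.064, 0.998, -0.001]
wrist_force: [0.2, 0.4, -1.3]
finger_gap: 0.0122
grip_force: 78.4
```

```bash
python3 go.py 607.8,78.5,130,187.45
cat > g.py <<'E'
from m import *
import m
for n in('scene','top'):
    im,P,T=cloud(n);m.D[n]=dict(im=im,P=P)
    P=P*1000;q=P[...,:2]-[590.3,212.4];a=np.deg2rad(7.45);h=cv2.cvtColor(im,cv2.COLOR_RGB2HSV).astype(int);h=[h[...,i] for i in range(3)]
    x=q@[np.cos(a),np.sin(a)];y=q@[-np.sin(a),np.cos(a)];z=P[...,2]
    k=org(*h)&(abs(x)<95)&(abs(y+135)<40)&(z>90)
    s=k&(abs(x)<72)
    f=np.linalg.lstsq(np.c_[x[s],z[s]-z[s].mean(),np.ones(s.sum())],y[s],rcond=None)[0]
    print(n,k.sum(),'x',np.percentile(x[k],[.5,2,98,99.5]).round(1),'z',np.percentile(z[k],[1,99]).round(1),'y',np.median(y[k]).round(1),'slope x,z',f.round(3))
    for sg in(-1,1):
        w=(h[1]<60)&(h[2]>90)&(x*sg>30)&(x*sg<90)&(abs(y+135)<30)&(z>45)&(z<75);
        b=blue(*h)&(x*sg>20)&(x*sg<90)&(abs(y+135)<30)&(z>30)&(z<75)
        print(' clip',sg,w.sum(),'x',np.percentile(x[w],[2,98]).round(1),'y',np.percentile(y[w],[2,50,98]).round(1),'blue',b.sum(),np.percentile(y[b],[2,50,98]).round(1) if b.any() else '')
cv2.imwrite('pics/s8.png',cv2.resize(m.D['scene']['im'][200:350,310:470,::-1],None,fx=4,fy=4))
E
python3 g.py
```

```text
t 17.6 d [-1.7  0.9 80. ] rot [-0.11 -0.09 -0.11] j6 -0.13
scene 892 x [-73.6 -69.   73.8  75. ] z [124.7 226.8] y -131.5 slope x,z [-1.40000e-02  1.10000e-02 -1.31658e+02]
 clip -1 132 x [-82.9 -56.1] y [-148.5 -139.7 -120.3] blue 81 [-146.5 -137.7 -123.2]
 clip 1 158 x [48.  85.2] y [-149.7 -139.6 -121.4] blue 63 [-144.8 -137.8 -122.6]
top 171 x [-77.  -76.8  -2.5   4.3] z [148.4 227.8] y -139.7 slope x,z [ 4.0000e-03  6.4000e-02 -1.3821e+02]
 clip -1 86 x [-83.8 -34.5] y [-154.1 -139.7 -121.2] blue 22 [-147.9 -143.9 -140.7]
 clip 1 18 x [35.3 83.3] y [-152.6 -143.5 -133.1] blue 2 [-145.1 -143.6 -142.1]
```

View pics/s8.png

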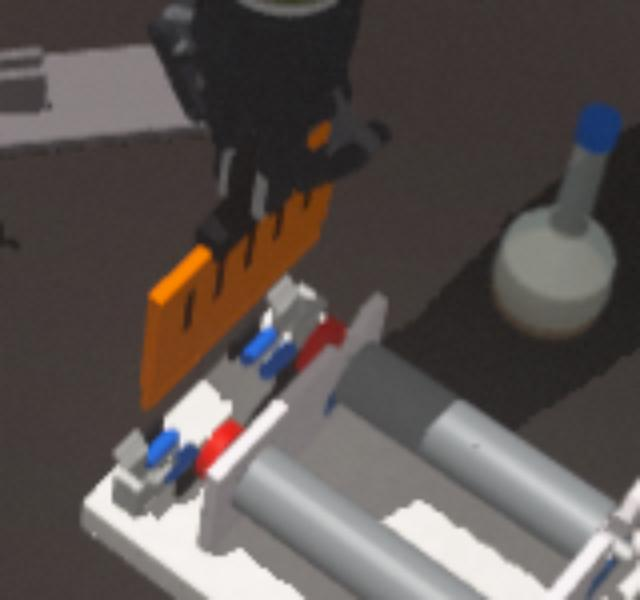

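The guard hangs aligned over the clip line, lower edge at (145,405) to (320,240) in the crop. It is centred to within about 1 mm. Lowering until just above the clips, then entering slowly.

Emit:
drive_tool(
  deltas=[
    [[255, -0.0007, 0.0007, 0.012, 0, 0, 0], [255, -0.0007, 0.0007, 0.03, 0, 0, 0], [255, -0.0007, 0.0007, 0.043, 0, 0, 0], [255, -0.0007, 0.0007, 0.048, 0, 0, 0], [255, -0.0007, 0.0007, 0.052, 0, 0, 0], [255, -0.0007, 0.0007, 0.056, 0, 0, 0], [255, -0.0007, 0.0007, 0.06, 0, 0, 0], [255, -0.0007, 0.0007, 0.064, 0, 0, 0], [255, -0.0007, 0.0007, 0.064, 0, 0, 0]],
  ],
)

```text
clock: 18.82
tcp_pos: [0.6077, 0.079, 0.1464]
orientation: [0.0, -0.065, 0.998, -0.001]
wrist_force: [0.0, -0.4, -2.2]
finger_gap: 0.0124
grip_force: 78.4
```

```bash
python3 go.py 607.8,78.5,119.6,187.45; python3 g.py
```

```text
t 18.825 d [ 0.  -0.5 26.8] rot [-0.12 -0.   -0.04] j6 -0.13
scene 530 x [-70.  -62.3  74.6  75.7] z [ 90.4 164.5] y -130.5 slope x,z [-0.00000e+00 -2.60000e-02 -1.30761e+02]
 clip -1 48 x [-83.4 -54.4] y [-133.  -126.7 -120.5] blue 36 [-129.2 -125.7 -123.2]
 clip 1 127 x [54.9 85.3] y [-149.7 -134.7 -120.4] blue 27 [-128.9 -124.9 -122.3]
top 122 x [-75.6 -75.3  -8.6  -3.2] z [ 93.6 163.5] y -138.8 slope x,z [ 7.00000e-03  5.70000e-02 -1.37466e+02]
 clip -1 74 x [-84.  -36.8] y [-154.4 -142.6 -121.8] blue 25 [-148.  -143.6 -139.8]
 clip 1 31 x [62.1 83.8] y [-150.7 -144.6 -136.6] blue 0
```

Emit:
drive_tool(
  deltas=[
    [[255, 0, -0.0003, 0.004, 0, 0, 0], [255, 0, -0.0003, 0.008, 0, 0, 0], [255, 0, -0.0003, 0.012, 0, 0, 0], [255, 0, -0.0003, 0.014, 0, 0, 0], [255, 0, -0.0003, 0.014, 0, 0, 0]],
  ],
)

```text
clock: 19.55
tcp_pos: [0.6079, 0.0787, 0.1326]
orientation: [0.0, -0.065, 0.998, -0.001]
wrist_force: [0.0, 0.7, -1.2]
finger_gap: 0.0125
grip_force: 78.4
```

Emit:
drive_tool(
  deltas=[
    [[255, 0, 0, 0.003, 0, 0, 0], [255, 0, 0, 0.006, 0, 0, 0], [255, 0, 0, 0.009, 0, 0, 0], [255, 0, 0, 0.0115, 0, 0, 0], [255, 0, 0, 0.0125, 0, 0, 0], [255, 0, 0, 0.0125, 0, 0, 0]],
  ],
)

```text
clock: 20.3
tcp_pos: [0.6081, 0.0787, 0.12]
orientation: [0.0, -0.065, 0.998, -0.001]
wrist_force: [0.3, 0.3, -2.0]
finger_gap: 0.0122
grip_force: 78.5
```

Emit:
drive_tool(
  deltas=[
    [[255, 0, 0, 0.001, 0, 0, 0], [255, 0, 0, 0.002, 0, 0, 0], [255, 0, 0, 0.003, 0, 0, 0], [255, 0, 0, 0.003, 0, 0, 0]],
  ],
)

```text
clock: 20.8
tcp_pos: [0.6088, 0.0786, 0.1196]
orientation: [0.002, -0.065, 0.998, -0.001]
wrist_force: [-3.8, 0.2, 11.5]
finger_gap: 0.0125
grip_force: 80.2
```

Emit:
drive_tool(
  deltas=[
    [[255, 0, 0, 0.0015, 0, 0, 0], [255, 0, 0, 0.003, 0, 0, 0], [255, 0, 0, 0.003, 0, 0, 0]],
  ],
)

```text
clock: 21.18
tcp_pos: [0.6089, 0.0785, 0.1195]
orientation: [0.003, -0.065, 0.998, -0.001]
wrist_force: [-8.3, -1.3, 25.5]
finger_gap: 0.0121
grip_force: 82.2
```

Emit:
drive_tool(
  deltas=[
    [[255, 0, 0, -0.006, 0, 0, 0], [200, 0, 0, -0.006, 0, 0, 0], [120, 0, 0, -0.006, 0, 0, 0], [60, 0, 0, -0.006, 0, 0, 0], [0, 0, 0, -0.006, 0, 0, 0], [0, 0, 0, -0.006, 0, 0, 0], [0, 0, 0, -0.03, 0, 0, 0], [0, 0, 0, -0.07, 0, 0, 0], [0, 0, 0, -0.12, 0, 0, 0], [0, 0, 0, -0.17, 0, 0, 0], [0, 0, 0, -0.18, 0, 0, 0]],
  ],
)

```text
clock: 22.55
tcp_pos: [0.6095, 0.0791, 0.2988]
orientation: [0.004, -0.065, 0.998, -0.001]
wrist_force: [0.8, -0.6, -0.7]
finger_gap: 0.0857
grip_force: 0.0
```

```bash
python3 g.py
python3 - <<'E'
from h import *
im,P,T=cloud('scene');P=P*1000
q=P[...,:2]-[590.3,212.4];a=np.deg2rad(7.45)
x=q@[np.cos(a),np.sin(a)];y=q@[-np.sin(a),np.cos(a)];z=P[...,2]
for x0 in(-45,45):
  for y0 in(-65,65):
    k=(abs(x-x0)<21)&(abs(y-y0)<8)&(z>60)&(z<150);print(x0,y0,np.percentile(z[k],95).round(1),end=' ')
k=(abs(x)<30)&(abs(y+135)<15)&(z>125)&(z<165);print('rail top z',np.percentile(z[k],[50,90,97]))
E
```

```text
scene 401 x [-73.9 -72.4  75.9  76.3] z [ 90.3 138.4] y -131.3 slope x,z [ 1.00000e-03 -6.20000e-02 -1.31771e+02]
 clip -1 41 x [-82.9 -57.3] y [-132.8 -125.9 -120.4] blue 38 [-129.7 -125.5 -122.2]
 clip 1 109 x [58.8 85.9] y [-149.7 -133.8 -120.6] blue 26 [-128.4 -124.8 -122.5]
top 104 x [-75.2 -74.6  46.5  48.2] z [ 91.9 401. ] y -139.2 slope x,z [-1.00000e-03 -1.11000e-01 -1.39227e+02]
 clip -1 74 x [-83.8 -47.4] y [-153.7 -142.1 -121.2] blue 26 [-147.9 -143.3 -139.3]
 clip 1 20 x [34.1 72.8] y [-153.8 -151.3 -107.3] blue 29 [-146.1 -142.3 -139.6]
-45 -65 102.8 -45 65 102.8 45 -65 103.5 45 65 102.8 rail top z [145.8874878  149.0835488  150.24103104]
```

View pics/s8.png

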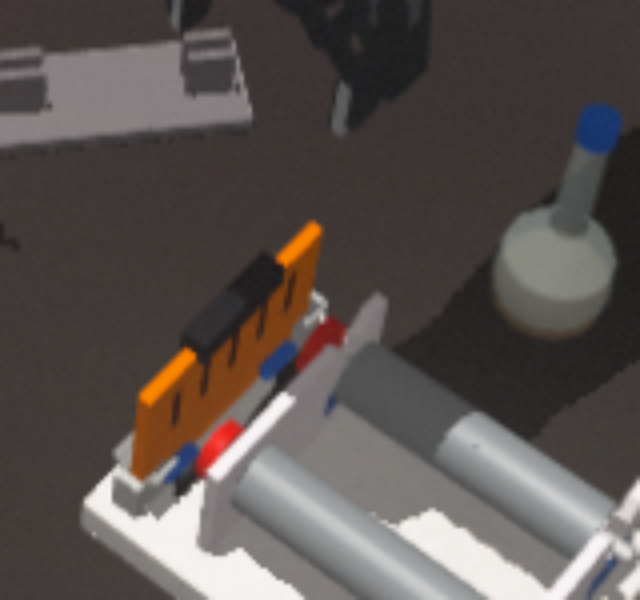

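The guard stands in its clips (base line (135,475) to (320,310) in the crop) with the gripper clear. Checking its tilt with a cleaner fit of the face.

Run:
```python
from m import *
P=0
for i in range(4):
    im,Q,T=cloud('scene');P=P+Q*250
q=P[...,:2]-[590.3,212.4];a=np.deg2rad(7.45)
x=q@[np.cos(a),np.sin(a)];y=q@[-np.sin(a),np.cos(a)];z=P[...,2]
h=cv2.cvtColor(im,cv2.COLOR_RGB2HSV).astype(int)
k=org(h[...,0],h[...,1],h[...,2])&(abs(x)<71)&(abs(y+131)<15)
kk=cv2.erode(k.astype(np.uint8),np.ones((3,3)))>0
for zl,zh in((72,86),(86,100),(100,114),(114,128),(128,140)):
    s=kk&(z>zl)&(z<zh);print(zl,s.sum(),np.median(y[s]).round(2) if s.any() else '')
s=kk&(z>72)&(z<126)
for _ in range(3):
    A=np.c_[x,z-100,np.ones_like(x)] if 0 else np.stack([x,z-100,np.ones_like(x)],-1)
    f=np.linalg.lstsq(A[s],y[s],rcond=None)[0];s=s&(abs(y-A@f)<3);print(s.sum(),f.round(4))
```

```text
72 51 -130.91
86 33 -130.83
100 31 -130.91
114 34 -130.79
128 63 -131.49
141 [ 2.100000e-03  3.100000e-03 -1.308945e+02]
141 [ 2.100000e-03  3.100000e-03 -1.308945e+02]
141 [ 2.100000e-03  3.100000e-03 -1.308945e+02]
```

Upright to 0.003 rad and in line to 0.002 rad, with its face at −130.9 mm against −131 expected. Handing in.

```bash
python3 -c "
from workcell import *
print(hand_in())"
```

```text
the job is handed in; nothing more can be done
None
```

The roller is home in both slots with its red wheel on the correct side, the guard is upright and fully down in its clips, the gripper is clear of both, and the job is handed in; it gave no verdict back.

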